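Lid and vent a leftovers box

TASK

Get the box of leftover potatoes ready for the microwave: put its lid on, press down each of the four clips round the rim until every one has snapped home, and tip the orange steam vent on the lid open by pressing its ribbed tail down. Press firmly but do not force the clips, keep the box standing about where it is, and leave the other things on the worktop alone.

Things in the scene. Friction and masses are not known exactly. Their poses are not given: they have to be found in the camera images.
- box_mouth (a point): Middle of the open top of the pale plastic food box (about 1.2 kg full, loose, stands upright on the worktop), level with the top of its flange, 52 mm above the box's underside. z up. Over the flange the box is 132 mm in x and 172 mm in y; its mouth inside the 3 mm walls is 106 x 146 mm.
- lid_grip (a point): Centre of the grip bar on top of the dark teal lid (loose, starts flat and right way up). The bar runs along the lid's x: 84 mm long, 18 mm thick in y, 13 mm high, with 21 mm of air beneath between its end posts. The lid's underside, which rests on the box's flange, is 36.4 mm below this point. With the lid home this point is 36.4 mm straight above box_mouth, lid x along box x either way round.
- lid: The lid with all it carries, 140 g and four clips. Origin: centre of the lower edge of its lip, 52 mm below lid_grip; z up out of its top. 118 mm in x, 158 mm in y without the clips. The lip goes down into the box's mouth: 15.6 mm deep, 104 x 144 mm (1 mm clear of the walls all round), drawn in by about 4 mm a side at its lower edge.
- clip_front_pad (a point): Press point on the ribbed thumb ledge of the pale grey clip at the lid's -x edge, on its top, 14 mm out from its hinge line and 10 mm from its outer edge; the point moves with the clip (its own x axis points outward from the lid, y along the hinge line). With lid and clip home it lies 10 mm above box_mouth and 74 mm (front, back) or 94 mm (left, right) out from the lid's middle.
- clip_back_pad (a point): The same on the clip at the lid's +x edge.
- clip_left_pad (a point): The same on the clip at the lid's +y edge.
- clip_right_pad (a point): The same on the clip at the lid's -y edge.
- clip_front_hinge (a joint): Front clip's angle: 0 snapped home (up to 0.08 of play), about 0.4 to 0.55 raised, as at the start. Pressed straight down at its press point with the lid on the box it resists from about 0.35 with some 7 to 12 N (more if pressed nearer the hinge), gives way past 0.2 and snaps home; let go earlier it springs up again. A clip bears 80 N at most, and there is no give once it is home.
- clip_back_hinge (a joint): The same for the back clip.
- clip_left_hinge (a joint): The same for the left clip.
- clip_right_hinge (a joint): The same for the right clip.
- clip_front: Front clip: a ledge 54 mm wide along the lid's edge, 24 mm deep outward from its hinge line, with a hooked skirt that snaps under a lug below the box's flange. With the clip home the ledge slopes 0.13 rad down outward; its highest part, by the hinge line, is 12 mm above box_mouth (raised, its outer edge stands up to 23 mm above it). Origin on the hinge line, 60 mm (front, back) or 80 mm (left, right) from the lid's middle, 9.4 mm above box_mouth.
- clip_back: Back clip, like the front one, at the lid's +x edge.
- clip_left: Left clip, like the front one, at the lid's +y edge.
- clip_right: Right clip, like the front one, at the lid's -y edge.
- vent_tail (a point): Press point on top of the ribbed tail end of the orange steam vent rocker on the lid (rocker 58 x 22 mm along the lid's x, its pivot in the lid's middle in x, 47 mm towards +y). The tail points to the lid's +x and the point lies 22 mm from the pivot. Opening takes it some 9 mm straight down from where it stands shut. About 2 N moves it and it stays where it is put.
- vent_rocker (a joint): Steam vent: 0 shut (tail up, plug end down), 0.4 fully open (tail down, plug end tipped up).
- fork: Steel fork, 196 mm, lying on the worktop; a bystander.
- teaspoon: Steel teaspoon, 130 mm, lying on the worktop; a bystander.
- spice_jar: Spice jar, 44 mm across and 105 mm high, dark cap, standing at the back left; a bystander.
There are look-alikes about, which are no part of the job. What is shaped like the lid but green is not meant.

How it is judged:
By the outcome, as a careful person would: the job done as asked, in the order asked, and still so for the second after the job is handed in, with the robot touching nothing.
It also fails if it takes over 64 s, if anything falls off the work surface, if the arm or the gripper's body presses on something with over 40 N, if the wrist force passes 120 N, or if a joint passes its speed limit or range.

ROBOT

A 6-joint arm with a two-finger parallel gripper is mounted at the origin on a cart in front of the work surface, level with it; the furniture and walls round the work are solid. World frame = base frame: x ahead of the robot, y to its left, z up, the work surface at z = 0. Lengths are in m, angles in rad, forces in N, time in s.
With the tool pointing down it reaches from about 0.325 to 0.925 m from the base axis. Payload 3.1 kg.
Tool frame: the origin (TCP) lies between the finger pads; the fingertips stand 25 mm ahead of it and the grasp point (between the pads) lies 6 mm ahead of it; z points along the fingers, y is the line along which they close (so a half turn about z gives the same grasp; the last joint's range is limited). The gripper opens to 85 mm and grips with 20 to 120 N. Pads are 22 mm wide; open, the fingers measure 114 mm over their backs; the gripper's body (76 mm by 85 mm) begins 54 mm behind the grasp point. The pads swing forward as they close: fully open they stand 13 mm farther back than shut.
Start: joints at [-1.286, 0.217, 1.613, -0, 1.311, -0.112], TCP at [0.242, -0.576, 0.256] pointing down, gripper open.
Joint ranges: [-2.75, 2.75], [-0.78, 2.1], [0.31, 2.55], [-1.13, 4.27], [0.13, 2.63], [-2.58, 2.58]. Speed limits (rad/s): [2.79, 2.79, 3.14, 3.14, 3.14, 3.14].

INTERFACE

Orientations are given as a unit quaternion [x, y, z, w].
In Python, from workcell import observe, get_image, get_calibration, close_job gives the robot as it stands.
- The arm moves only by the shell command python3 -m handwheel 'ROWS'. ROWS is a JSON object of lists of equal length, an entry for each row: "claw": the opening, from -1 (shut) to 1 (fully open); "travel": the shift along the tool's x, y, z in cm, a list of three; "delta_rot": the turn, a rotation vector about the tool's x, y, z in rad, a list of three. In form: {"claw": [claw, ...], "travel": [[dx, dy, dz], ...], "delta_rot": [[ax, ay, az], ...]}. A call has exactly 5 rows; each row is the pose to reach, as a shift and turn from the pose commanded when the call began, along the tool's axes at that moment; what a row does not reach only later rows make up. A row lasts 1/12 s, in which the tool goes at most 41.7 mm and 7.16 degrees, less where a joint would pass 70% of its speed; a pose out of reach is approached as far as the arm can. A call with a gripper value outside its range is refused whole. The fingers move at their own pace and stop on an object; the grip force is fixed at half the most. Time passes only in rows, so rows that repeat a pose let the fingers close, or fill a call up. It gives the time, the measured TCP pose, the force, the opening and the grip force at its end, in the units of the state.
- observe(): the state, without advancing time (a new reading comes with each control period).
- get_image(name): name is "scene" or "top" or "wrist"; returns (picture, depth): 400x640x3 uint8, blue, green, red; 400x640 float32, m along the optical axis (not along the pixel's ray), 0 where there is no reading.
- get_calibration(name): a dict with "fx", "fy", "cx", "cy" (pixels), "camera_from_world" (4x4, takes a point from world to camera coordinates). Camera axes: x right, y up, looking along -z (the intrinsics and any distortion apply to the point x, -y, -z); pixel columns grow to the right and rows downward; lengths in m; the calibration is good to about 2 mm. A picture is of the moment at which its call begins: read the wrist's pose just before it. get_calibration takes no time and is no camera call; for the wrist camera it gives the pose at the moment of the call.
- close_job(): hands the job in; it is judged then, once.
The state is a dict: "time": time; "joint_pos": joint angles; "dq": joint speeds; "joint_torque": joint torques, N m; "tool_pos": TCP position; "tcp_rot": TCP orientation; "force": force on the tool from outside, world axes, zero at the start; "ft_torque": the same for the moment, N m; "grip_width": finger opening in m; "grasp_force": force on a finger pad.
Only numpy, scipy, OpenCV 4.12 (cv2) and the standard library are available. Lean on these libraries where they do the work, as an engineer would, in place of code of your own. Each camera call takes 0.05 s, during which the arm holds its last target. There are 200 camera calls.

## Working session

There is one attempt and no reset: what is moved stays moved. The work goes in short steps, Python scripts to look and compute and a shell command to move; the robot and the scene stay as the last step left them, time stands still between calls to the robot, and variables do not carry over. Pictures are saved under pics/ and viewed, at most 14 in all, crops included, and the job is handed in when it is done.

```bash
mkdir -p pics; ls
cat > h.py <<'E'
import numpy as np, cv2
from workcell import observe, get_image, get_calibration
from scipy.spatial.transform import Rotation as R
def ray(c,u,v):
    T=np.linalg.inv(np.array(c["camera_from_world"]))
    d=np.stack([(np.asarray(u,float)-c["cx"])/c["fx"],-(np.asarray(v,float)-c["cy"])/c["fy"],-np.ones_like(np.asarray(u,float))],-1)
    return T[:3,3], d@T[:3,:3].T
def pts(c,u,v,dep):
    o,d=ray(c,u,v); return o+d*np.asarray(dep)[...,None]
def onplane(c,u,v,z):
    o,d=ray(c,u,v); return o+d*((z-o[2])/d[...,2])[...,None]
E
python3 - <<'E'
from h import *
print(observe())
for n in("top","scene"):
    c=get_calibration(n); print(c)
    p,d=get_image(n); cv2.imwrite(f"pics/{n}0.png",p); np.savez(f"{n}0.npz",p=p,d=d)
E
```

```text
pics
{'time': 0.0, 'joint_pos': array([-1.28617207e+00,  2.17812460e-01,  1.61496982e+00, -1.38937489e-05,
        1.31131736e+00, -1.12204328e-01]), 'dq': array([-0.00049448, -0.00183856, -0.00012452, -0.00156778, -0.00183202,
       -0.00015496]), 'joint_torque': array([ 1.07287095e-03, -3.96844053e+01, -3.03849578e+01, -6.35846823e-05,
        9.70553840e-03,  6.08108977e-06]), 'tool_pos': array([ 0.24135319, -0.57567113,  0.25491342]), 'tcp_rot': array([ 9.80379254e-01,  1.97116582e-01, -1.14616842e-04, -1.24825886e-03]), 'force': array([ 0.10779732, -0.11150008,  0.61571384]), 'ft_torque': array([ 0.01454552, -0.0269548 ,  0.05416302]), 'grasp_force': 0.0, 'grip_width': 0.08533256832618147}
{'fx': 506.4080859581089, 'fy': 506.4080859581089, 'cx': 322.10912769086264, 'cy': 202.3894811304714, 'camera_from_world': array([[-0.0135452 , -0.99990358,  0.00305841,  0.13769308],
       [ 0.99113027, -0.01302183,  0.13225441, -0.48006879],
       [-0.13220183,  0.0048227 ,  0.99121109, -1.51767438],
       [ 0.        ,  0.        ,  0.        ,  1.        ]])}
{'fx': 375.9691330603889, 'fy': 375.9691330603889, 'cx': 318.5902271825097, 'cy': 199.69670852868182, 'camera_from_world': array([[ 0.81307875, -0.58160176,  0.02534464, -0.32126709],
       [ 0.24920111,  0.38706813,  0.88773705, -0.21683615],
       [-0.52611953, -0.71548421,  0.45965267, -0.7067653 ],
       [ 0.        ,  0.        ,  0.        ,  1.        ]])}
```

View pics/top0.png

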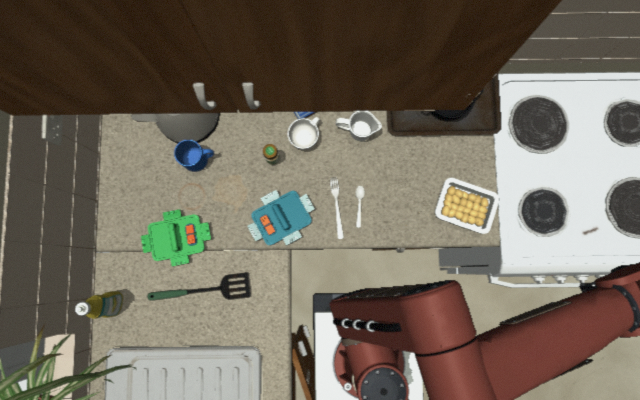

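View pics/scene0.png

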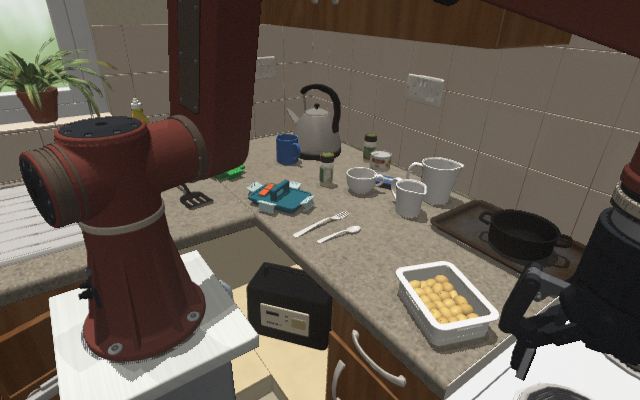

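Candidates: the teal lid at top (282,218) with its vent at (267,225), and the green look-alike at (177,238), which is not meant. The box with potatoes is at (467,206). I choose the teal lid. Next I'll measure it and check it in a crop.

```bash
cat > m.py <<'E'
from h import *
c=get_calibration("top"); z=np.load("top0.npz"); p,d=z["p"],z["d"]
hsv=cv2.cvtColor(p,cv2.COLOR_BGR2HSV)
V,U=np.mgrid[0:400,0:640]; P=pts(c,U,V,d)
print("table z",np.median(P[225:240,380:420,2]),"scale")
# lid
L=(U>240)&(U<325)&(V>180)&(V<255)
teal=L&(hsv[...,0]>88)&(hsv[...,0]<105)&(hsv[...,1]>120)
q=P[teal]; print("teal",teal.sum(),"z pct",np.percentile(q[:,2],[5,25,50,75,95,99]).round(4))
bar=q[q[:,2]>q[:,2].max()-0.008]
r=cv2.minAreaRect((bar[:,:2]*1000).astype(np.float32)); print("bar",len(bar),r,bar[:,2].mean())
body=L&(P[...,2]>0.008)&(d>0); b=P[body]; 
r=cv2.minAreaRect((q[:,:2]*1000).astype(np.float32)); print("teal rect",r)
o=L&(hsv[...,0]<14)&(hsv[...,1]>170)&(hsv[...,2]>120); qo=P[o]; print("orange",len(qo),qo.mean(0), cv2.minAreaRect((qo[:,:2]*1000).astype(np.float32)))
# box
B=(U>425)&(U<510)&(V>165)&(V<245)
f=B&(P[...,2]>0.043)&(P[...,2]<0.062)&(hsv[...,1]<60); q=P[f]; print("box z",np.percentile(q[:,2],[5,50,95]))
n,lab,st,ct=cv2.connectedComponentsWithStats(f.astype(np.uint8)); k=1+st[1:,4].argmax(); print(st[k])
q=P[lab==k]; print("box rect",cv2.minAreaRect((q[:,:2]*1000).astype(np.float32)), np.median(q[:,2]))
cv2.imwrite("pics/crop1.png",np.hstack([cv2.resize(p[180:255,240:325],None,fx=4.5,fy=4.5,interpolation=2),cv2.resize(p[168:243,425:510],None,fx=4.5,fy=4.5,interpolation=2)]))
E
python3 m.py
```

```text
table z 0.0006694920876946231 scale
teal 1584 z pct [0.0181 0.0214 0.0239 0.0269 0.0584 0.0631]
bar 6 ((277.03643798828125, 138.74771118164062), (0.0, 0.0), 0.0) 1.567405767021872
teal rect ((376.3008117675781, 225.3455047607422), (256.46258544921875, 152.4636688232422), 27.868003845214844)
orange 50 [0.41544688 0.29800036 0.03267617] ((416.6549987792969, 298.8200988769531), (47.9993896484375, 15.007561683654785), 28.555866241455078)
box z [0.04593134 0.05245084 0.05829428]
[436 178  64  56 842]
box rect ((464.5020751953125, -306.134765625), (173.13450622558594, 133.385498046875), 69.5054702758789) 0.052450844518152295
```

View pics/crop1.png

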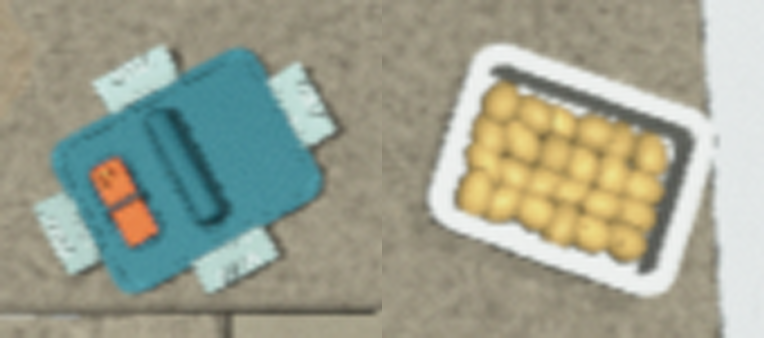

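The crop confirms it. The lid is teal with pale clips, and its orange vent lies on the lower left of the grip bar. The box has a white rim with its long side tilted, and the stove edge is close on its right. Now a filtered lid measurement and a move helper.

```bash
cat >> h.py <<'E'
def go(pos,yawdeg):
    "print travel (cm) and turn from measured pose to TCP pos, tool down, tool x at yaw"
    s=observe(); T=R.from_quat(s["tcp_rot"]); a=np.radians(yawdeg)
    G=R.from_matrix(np.array([[np.cos(a),np.sin(a),0],[np.sin(a),-np.cos(a),0],[0,0,-1.]]))
    print("t",round(s["time"],2),"TCP",s["tool_pos"].round(4),"travel",(T.inv().apply(np.array(pos)-s["tool_pos"])*100).round(2),"rot",(T.inv()*G).as_rotvec().round(3),"j",s["joint_pos"].round(2))
E
python3 - <<'E'
from h import *
c=get_calibration("top"); z=np.load("top0.npz"); p,d=z["p"],z["d"]
hsv=cv2.cvtColor(p,cv2.COLOR_BGR2HSV); V,U=np.mgrid[0:400,0:640]; P=pts(c,U,V,d); H=P[...,2]
L=(U>240)&(U<325)&(V>180)&(V<255)&(d>0)
teal=L&(hsv[...,0]>88)&(hsv[...,0]<105)&(hsv[...,1]>120)
n,lab,st,_=cv2.connectedComponentsWithStats(teal.astype(np.uint8)); k=1+st[1:,4].argmax()
R_=lambda m:cv2.minAreaRect((P[m][:,:2]*1000).astype(np.float32))
print(R_((lab==k)&(H<0.04)&(H>.012)))
m=(lab==k)&(H>0.05)&(H<.07); print(m.sum(),R_(m),P[m].mean(0))
o=onplane(c,U[m],V[m],.0585); print(o.mean(0))
# tall things, stove height
print("stove z",np.median(H[220:260,505:515]),np.median(H[190:215,500:504]))
go([0.39,0.24,0.26],28)
E
```

```text
((438.50885009765625, 258.095947265625), (115.66283416748047, 152.48056030273438), 28.073352813720703)
161 ((437.6849365234375, 256.70721435546875), (82.44039154052734, 17.750202178955078), 28.196346282958984) [0.437577   0.25652047 0.05790854]
[0.43751724 0.25647454 0.0585    ]
stove z -0.018249724175699256 -0.014627479679319544
t 0.1 TCP [ 0.2414 -0.5758  0.2551] travel [ 45.23 -69.5   -0.33] rot [-0.002 -0.    -0.092] j [-1.29  0.22  1.61  0.    1.31 -0.11]
```

```bash
python3 -m handwheel '{"claw":[1,1,1,1,1],"travel":[[2.4,-3.3,0],[4.8,-6.6,0],[7.2,-9.9,0],[9.6,-13.2,0],[12,-16.5,0]],"delta_rot":[[0,0,-0.02],[0,0,-0.04],[0,0,-0.06],[0,0,-0.08],[0,0,-0.092]]}'
python3 -c "
from h import *
go([0.4378,0.257,0.20],28.1)"
```

```text
time: 0.52
tool_pos: [0.2883, -0.3757, 0.2555]
tcp_rot: [0.97, 0.242, -0.0, -0.001]
force: [0.8, 0.4, 0.1]
grip_width: 0.0854
grasp_force: 0.0
t 0.52 TCP [ 0.2883 -0.3757  0.2555] travel [ 42.91 -48.83   5.62] rot [-0.001 -0.    -0.002] j [-1.06 -0.11  1.96  0.    1.3   0.02]
```

```bash
python3 -m handwheel '{"claw":[1,1,1,1,1],"travel":[[2.7,-3.1,0],[5.4,-6.2,0],[8.1,-9.3,0],[10.8,-12.4,0],[13.5,-15.5,0]],"delta_rot":[[0,0,0],[0,0,0],[0,0,0],[0,0,0],[0,0,0]]}'
python3 -m handwheel '{"claw":[1,1,1,1,1],"travel":[[2.7,-3.1,0.3],[5.4,-6.2,0.6],[8.1,-9.3,0.9],[10.8,-12.4,1.2],[13.5,-15.5,1.5]],"delta_rot":[[0,0,0],[0,0,0],[0,0,0],[0,0,0],[0,0,0]]}'
python3 -m handwheel '{"claw":[1,1,1,1,1],"travel":[[2.7,-3.1,0.8],[5.4,-6.2,1.6],[8.1,-9.3,2.4],[10.8,-12.4,3.2],[13.5,-15.5,4]],"delta_rot":[[0,0,0],[0,0,0],[0,0,0],[0,0,0],[0,0,0]]}'
python3 -c "
from h import *
go([0.4378,0.257,0.20],28.1)"
```

```text
time: 0.93
tool_pos: [0.3345, -0.1756, 0.2559]
tcp_rot: [0.97, 0.241, 0.0, -0.0]
force: [0.9, 0.6, 0.1]
grip_width: 0.085
grasp_force: 0.0
time: 1.35
tool_pos: [0.3809, 0.0247, 0.2411]
tcp_rot: [0.97, 0.242, 0.0, 0.0]
force: [1.8, -1.2, 0.0]
grip_width: 0.0855
grasp_force: 0.0
time: 1.77
tool_pos: [0.427, 0.224, 0.2008]
tcp_rot: [0.97, 0.242, -0.0, 0.0]
force: [0.4, 0.4, -0.6]
grip_width: 0.0853
grasp_force: 0.0
t 1.77 TCP [0.427  0.224  0.2008] travel [ 2.5  -2.4   0.07] rot [ 0.     0.    -0.001] j [ 0.34 -0.03  1.99 -0.    1.18  1.42]
```

```bash
python3 -m handwheel '{"claw":[1,1,1,1,1],"travel":[[1.3,-1.2,0],[2.5,-2.4,0],[2.5,-2.4,0],[2.5,-2.4,0],[2.5,-2.4,0]],"delta_rot":[[0,0,0],[0,0,0],[0,0,0],[0,0,0],[0,0,0]]}'
cat > w.py <<'E'
from h import *
import sys
c=get_calibration("wrist"); p,d=get_image("wrist"); cv2.imwrite(f"pics/{sys.argv[1]}.png",p)
hsv=cv2.cvtColor(p,cv2.COLOR_BGR2HSV); V,U=np.mgrid[0:400,0:640]; P=pts(c,U,V,d); H=P[...,2]
np.savez(sys.argv[1]+".npz",p=p,d=d,P=P)
E
cat > wl.py <<'E'
from w import *
teal=(d>0)&(hsv[...,0]>85)&(hsv[...,0]<105)&(hsv[...,1]>110)
R_=lambda m:cv2.minAreaRect((P[m][:,:2]*1000).astype(np.float32))
m=teal&(H>.054)&(H<.064); print(m.sum(),R_(m),P[m].mean(0))
m=teal&(H<.035)&(H>.012); print(m.sum(),R_(m),np.median(H[m]))
go([0.4378,0.257,0.058],28.1)
E
python3 wl.py w1
```

```text
time: 2.18
tool_pos: [0.4377, 0.254, 0.201]
tcp_rot: [0.97, 0.242, -0.001, 0.0]
force: [-0.0, 0.0, -0.4]
grip_width: 0.0853
grasp_force: 0.0
1556 ((438.8793640136719, 261.0180358886719), (82.2203369140625, 17.537988662719727), 28.225717544555664) [0.44068724 0.26184005 0.05738819]
14556 ((374.86602783203125, 356.30548095703125), (204.43231201171875, 391.5816955566406), 17.2257080078125) 0.022486849118842273
t 2.23 TCP [0.4378 0.2538 0.2012] travel [ 0.17 -0.29 14.32] rot [ 0.     0.001 -0.002] j [ 0.39  0.02  1.94 -0.    1.18  1.47]
```

View pics/w1.png

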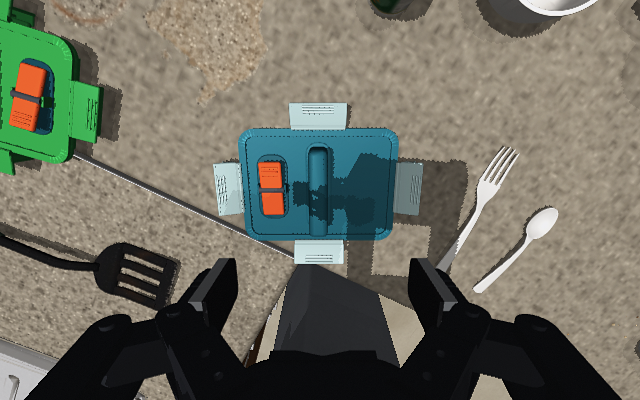

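The wrist view shows the lid with its bar at (318,190), the vent at (270,188) and the fork clear to the right. It agrees with the top view to 4 mm. I'll narrow the fingers to about 34 mm to miss the vent and descend.

```bash
python3 -m handwheel '{"claw":[-0.2,-0.2,-0.2,-0.2,-0.2],"travel":[[0.3,-0.4,2.5],[0.3,-0.4,5],[0.3,-0.4,7],[0.3,-0.4,8],[0.3,-0.4,8]],"delta_rot":[[0,0,0],[0,0,0],[0,0,0],[0,0,0],[0,0,0]]}'
python3 wl.py w2; python3 -c "
from h import *
go([0.4385,0.259,0.058],28.1);print(observe()['grip_width'])"
```

```text
time: 2.65
tool_pos: [0.4368, 0.2578, 0.1189]
tcp_rot: [0.97, 0.241, -0.003, 0.001]
force: [-1.7, -0.3, -0.6]
grip_width: 0.0344
grasp_force: 0.0
2944 ((439.0820007324219, 261.0948791503906), (81.9115982055664, 17.7758846282959), 27.6634464263916) [0.44170935 0.26246395 0.05738393]
22361 ((383.4039306640625, 344.54034423828125), (128.70103454589844, 365.59381103515625), 33.178619384765625) 0.02239717669983088
t 2.7 TCP [0.4381 0.2585 0.1206] travel [-0.08  0.12  6.26] rot [-0.     0.003 -0.003] j [ 0.4   0.14  1.99 -0.    1.02  1.48]
t 2.7 TCP [0.4381 0.2585 0.1206] travel [ 0.08 -0.02  6.26] rot [-0.     0.003 -0.003] j [ 0.4   0.14  1.99 -0.    1.02  1.48]
0.03386945070325526
```

View pics/w2.png

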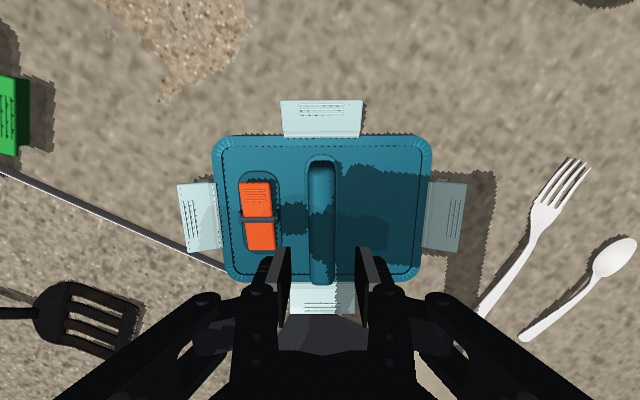

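The bar (column 322) is centred between the fingers (280 and 362). I'll descend and grip.

```bash
python3 -m handwheel '{"claw":[-0.2,-0.2,-0.2,-0.2,-0.2],"travel":[[0.1,-0.1,2],[0.1,-0.1,4],[0.1,-0.1,5.5],[0.1,-0.1,6.3],[0.1,-0.1,6.3]],"delta_rot":[[0,0,0],[0,0,0],[0,0,0],[0,0,0],[0,0,0]]}'
python3 -m handwheel '{"claw":[-1,-1,-1,-1,-1],"travel":[[0,0,0],[0,0,0],[0,0,0],[0,0,0],[0,0,0]],"delta_rot":[[0,0,0],[0,0,0],[0,0,0],[0,0,0],[0,0,0]]}'
```

```text
time: 3.12
tool_pos: [0.4391, 0.2606, 0.0581]
tcp_rot: [0.97, 0.242, -0.001, 0.0]
force: [-0.3, 0.4, -1.4]
grip_width: 0.0341
grasp_force: 0.0
time: 3.53
tool_pos: [0.4408, 0.2615, 0.0601]
tcp_rot: [0.97, 0.242, 0.002, -0.0]
force: [-0.3, -1.1, 4.8]
grip_width: 0.0165
grasp_force: 59.8
```

```bash
python3 -m handwheel '{"claw":[-1,-1,-1,-1,-1],"travel":[[0,0,-1],[0,0,-4],[0,0,-8],[0,0,-12],[0,0,-15]],"delta_rot":[[0,0,0],[0,0,0],[0,0,0],[0,0,0],[0,0,0]]}'
python3 wl.py w3; python3 -c "
from h import *
go([0.45,-0.07,0.21],-20.5)"
```

```text
time: 3.95
tool_pos: [0.4395, 0.2612, 0.2116]
tcp_rot: [0.97, 0.242, 0.001, -0.0]
force: [0.4, 0.5, -2.2]
grip_width: 0.0165
grasp_force: 59.1
0 ((0.0, 0.0), (0.0, 0.0), 0.0) [nan nan nan]
389 ((391.8376770019531, 532.512451171875), (67.05970001220703, 24.064651489257812), 20.782453536987305) 0.023705120312636885
t 4.0 TCP [0.4432 0.2629 0.2183] travel [-0.97  0.24 16.02] rot [ 0.001 -0.013 -0.001] j [0.4  0.01 1.91 0.   1.2  1.48]
t 4.0 TCP [0.4432 0.2629 0.2183] travel [-15.05  29.7    0.67] rot [-0.005 -0.013  0.847] j [0.4  0.01 1.91 0.   1.2  1.48]wl.py:4: RuntimeWarning: Mean of empty slice.
  m=teal&(H>.054)&(H<.064); print(m.sum(),R_(m),P[m].mean(0))
  ret = um.true_divide(
```

View pics/w3.png

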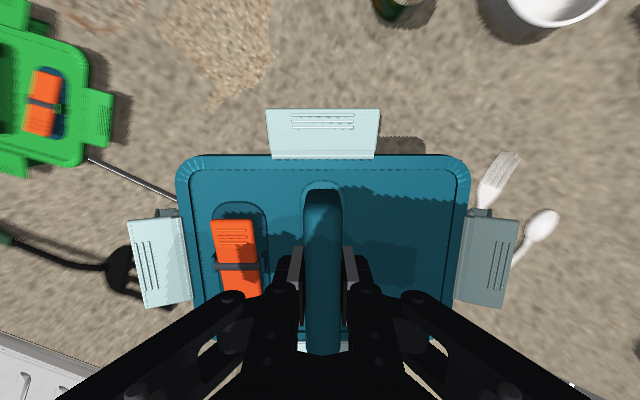

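The lid is held squarely with the bar between the pads. I'll swing over towards the box, turning, and stop short to look at it.

```bash
python3 -m handwheel '{"claw":[-1,-1,-1,-1,-1],"travel":[[-1.5,3,-1],[-3,6,-2],[-4.5,9,-3],[-6,12,-4],[-7.5,15,-5]],"delta_rot":[[0,0,0.09],[0,0,0.18],[0,0,0.26],[0,0,0.34],[0,0,0.42]]}'
python3 -c "
from h import *
go([0.45,-0.07,0.27],-20.5)"
```

```text
time: 4.42
tool_pos: [0.4424, 0.0921, 0.2584]
tcp_rot: [0.999, 0.033, -0.001, 0.0]
force: [0.7, 0.2, -2.3]
grip_width: 0.0168
grasp_force: 59.3
t 4.42 TCP [0.4424 0.0921 0.2584] travel [-0.31 16.23 -1.16] rot [0.    0.001 0.424] j [ 0.05 -0.17  2.   -0.    1.31  1.55]
```

```bash
python3 -m handwheel '{"claw":[-1,-1,-1,-1,-1],"travel":[[0,3.6,-0.3],[0,7.2,-0.6],[-0.2,10.8,-0.8],[-0.3,14.4,-1],[-0.3,16.2,-1.1]],"delta_rot":[[0,0,0.09],[0,0,0.18],[0,0,0.26],[0,0,0.34],[0,0,0.424]]}'
python3 -m handwheel '{"claw":[-1,-1,-1,-1,-1],"travel":[[0,0,0],[0,0,0],[0,0,0],[0,0,0],[0,0,0]],"delta_rot":[[0,0,0],[0,0,0],[0,0,0],[0,0,0],[0,0,0]]}'
cat > wb.py <<'E'
from w import *
s=observe(); print("TCP",s["tool_pos"].round(4))
T=R.from_quat(s["tcp_rot"]); Q=T.inv().apply((P-s["tool_pos"]).reshape(-1,3)).reshape(P.shape)
# lid in tool frame
teal=(d>0)&(hsv[...,0]>85)&(hsv[...,0]<105)&(hsv[...,1]>110)&(abs(Q[...,2]-.038)<.012)
q=Q[teal]; print("lid top tool frame",teal.sum(),q.min(0).round(4),q.max(0).round(4),np.median(q[:,2]),"tilt",np.linalg.lstsq(np.c_[q[:,:2],np.ones(len(q))],q[:,2],rcond=None)[0].round(4))
r=cv2.minAreaRect((q[:,:2]*1000).astype(np.float32)); print(r)
f=(d>0)&(H>.046)&(H<.058)&(hsv[...,1]<60)&(P[...,1]<-.15)
n,lab,st,_=cv2.connectedComponentsWithStats(f.astype(np.uint8)); k=1+st[1:,4].argmax(); print(st[k])
q=P[lab==k]; print("box rect",cv2.minAreaRect((q[:,:2]*1000).astype(np.float32)), np.median(q[:,2]))
E
python3 wb.py w4
```

```text
time: 4.83
tool_pos: [0.451, -0.0717, 0.2694]
tcp_rot: [0.984, -0.18, -0.0, 0.001]
force: [0.0, 0.1, -1.4]
grip_width: 0.0168
grasp_force: 59.4
time: 5.25
tool_pos: [0.4515, -0.0672, 0.2692]
tcp_rot: [0.984, -0.176, -0.0, -0.0]
force: [0.2, -0.2, -2.3]
grip_width: 0.0167
grasp_force: 59.4
TCP [ 0.4516 -0.0673  0.2692]
lid top tool frame 29186 [-0.0622 -0.0823  0.026 ] [0.0553 0.0774 0.044 ] 0.03778458931775645 tilt [-0.0031  0.0035  0.0376]
((-3.4241065979003906, -2.4496002197265625), (117.4598159790039, 159.7321319580078), 0.03067942149937153)
[ 441   24  182  134 7387]
box rect ((464.6367492675781, -303.31268310546875), (173.8500518798828, 132.16635131835938), 69.23025512695312) 0.05148563191514072
```

View pics/w4.png

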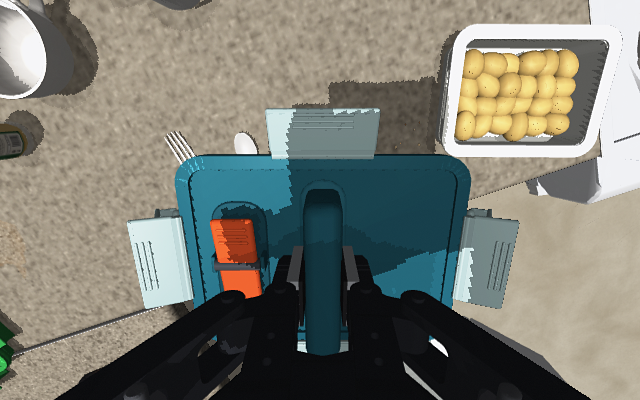

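One view shows both. The box fits 174 x 132 mm with its rim at z 51.5 mm, upper right around (530,90). The held lid is level. I'll check the bar in the tool frame before placing.

Run:
```python
from h import *
z=np.load("w4.npz"); p,d,P=z["p"],z["d"],z["P"]; hsv=cv2.cvtColor(p,cv2.COLOR_BGR2HSV)
s=observe(); T=R.from_quat(s["tcp_rot"]); Q=T.inv().apply((P-s["tool_pos"]).reshape(-1,3)).reshape(P.shape)
t=(d>0)&(hsv[...,0]>85)&(hsv[...,0]<105)&(hsv[...,1]>110)
b=t&(Q[...,2]<.008)&(Q[...,2]>-.02); q=Q[b]; print(b.sum(),np.percentile(q,[1,5,50,95,99],axis=0).round(4))
f=t&(abs(Q[...,2]-.038)<.003); q=Q[f]; print(np.percentile(q,[.1,1,50,99,99.9],axis=0).round(4))
# pads (dark grey) beside bar in tool frame
g=(d>0)&(hsv[...,1]<60)&(abs(Q[...,0])<.012)&(abs(Q[...,1])<.03)&(abs(Q[...,2])<.03); q=Q[g]; print(g.sum()); 
for sg in(-1,1):
    k=q[q[:,1]*sg>0]; print(sg,len(k),np.percentile(k,[5,50,95],axis=0).round(4))
a=np.radians(-20.7); lid=np.array([-.0034,-.0015,0])
G=np.array([[np.cos(a),np.sin(a),0],[np.sin(a),-np.cos(a),0],[0,0,-1.]])
tgt=np.array([.4645,-.3037,0])-G@lid; print("TCP target",tgt); go([tgt[0],tgt[1],.20],-20.7)
```

```text
5562 [[-0.0393 -0.0106 -0.0111]
 [-0.0353 -0.0096  0.0013]
 [ 0.0048 -0.002   0.0026]
 [ 0.0356  0.0061  0.0059]
 [ 0.0376  0.0071  0.0072]]
[[-0.0606 -0.0804  0.035 ]
 [-0.0354 -0.0788  0.0352]
 [ 0.0256  0.0149  0.0378]
 [ 0.0547  0.0751  0.0395]
 [ 0.0551  0.0767  0.0399]]
4528
-1 2069 [[-0.0054 -0.0292 -0.0292]
 [ 0.0075 -0.0157 -0.0124]
 [ 0.0118 -0.0103  0.0143]]
1 2459 [[-0.0065  0.0069 -0.0297]
 [ 0.0072  0.015  -0.0186]
 [ 0.0118  0.0282  0.0131]]
TCP target [ 0.4671503  -0.30630498  0.        ]
t 5.3 TCP [ 0.4516 -0.0673  0.2692] travel [ 9.72 21.89  6.92] rot [-0.     0.001  0.008] j [-0.3  -0.17  1.98  0.    1.33  1.62]
```

```bash
python3 -m handwheel '{"claw":[-1,-1,-1,-1,-1],"travel":[[1.5,3.5,0],[3,7,0],[4.5,10.5,1],[6,14,2],[7.5,17,4]],"delta_rot":[[0,0,0],[0,0,0],[0,0,0.008],[0,0,0.008],[0,0,0.008]]}'
python3 -m handwheel '{"claw":[-1,-1,-1,-1,-1],"travel":[[1,2.5,1],[2.1,4.9,2.9],[2.1,4.9,5],[2.1,4.9,8],[2.1,4.9,10.4]],"delta_rot":[[0,0,0],[0,0,0],[0,0,0],[0,0,0],[0,0,0]]}'
python3 -m handwheel '{"claw":[-1,-1,-1,-1,-1],"travel":[[0,0,0],[0,0,0],[0,0,0],[0,0,0],[0,0,0]],"delta_rot":[[0,0,0],[0,0,0],[0,0,0],[0,0,0],[0,0,0]]}'
python3 -c "
from h import *
go([0.4665,-0.3059,0.125],-20.7)
p,d=get_image('scene'); cv2.imwrite('pics/s1.png',p[200:400,330:570].repeat(3,0).repeat(3,1))"
```

```text
time: 5.72
tool_pos: [0.4647, -0.2564, 0.2318]
tcp_rot: [0.984, -0.18, 0.003, 0.002]
force: [0.1, -0.5, -1.4]
grip_width: 0.0169
grasp_force: 59.6
time: 6.13
tool_pos: [0.4654, -0.307, 0.124]
tcp_rot: [0.984, -0.18, -0.0, -0.0]
force: [-0.5, 1.1, -2.8]
grip_width: 0.0171
grasp_force: 59.7
time: 6.55
tool_pos: [0.4668, -0.3081, 0.128]
tcp_rot: [0.984, -0.18, 0.002, 0.001]
force: [-0.3, -0.3, -2.6]
grip_width: 0.0167
grasp_force: 59.7
t 6.55 TCP [ 0.4668 -0.3081  0.128 ] travel [-0.11 -0.19  0.3 ] rot [ 0.002 -0.004 -0.001] j [-0.71  0.22  1.87  0.    1.05  1.22]
```

View pics/s1.png

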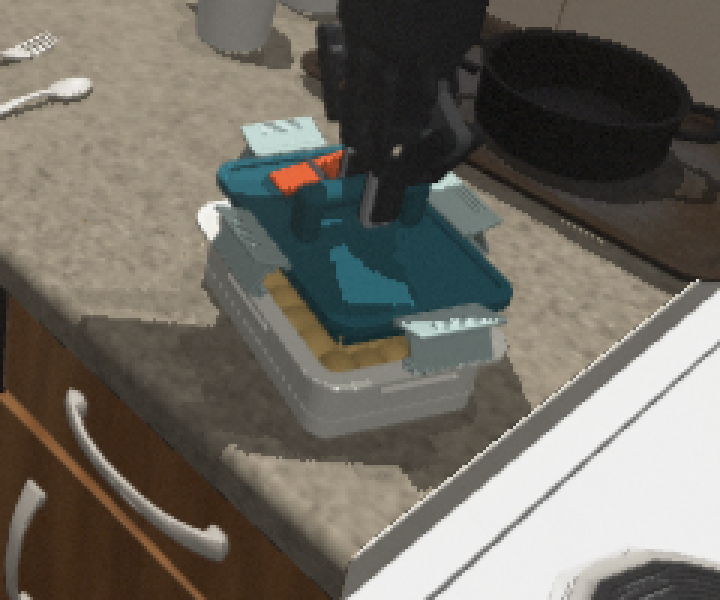

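The lid hangs over the box, aligned and with its clips raised. I'll lower it in stages, watching the force.

```bash
python3 -m handwheel '{"claw":[-1,-1,-1,-1,-1],"travel":[[-0.1,-0.1,0.5],[-0.1,-0.1,1],[-0.1,-0.1,1.4],[-0.1,-0.1,1.4],[-0.1,-0.1,1.4]],"delta_rot":[[0,0,0],[0,0,0],[0,0,0],[0,0,0],[0,0,0]]}'
python3 -m handwheel '{"claw":[-1,-1,-1,-1,-1],"travel":[[0,0,0.3],[0,0,0.5],[0,0,0.7],[0,0,0.7],[0,0,0.7]],"delta_rot":[[0,0,0],[0,0,0],[0,0,0],[0,0,0],[0,0,0]]}'
python3 -c "
from h import *
go([0.4665,-0.3059,0.0955],-20.7)
print(observe()['ft_torque'])"
```

```text
time: 7.02
tool_pos: [0.4641, -0.3055, 0.1107]
tcp_rot: [0.984, -0.181, -0.001, -0.0]
force: [-0.9, 0.0, -2.1]
grip_width: 0.0168
grasp_force: 59.7
time: 7.43
tool_pos: [0.4649, -0.3061, 0.1046]
tcp_rot: [0.984, -0.181, 0.0, 0.0]
force: [0.7, -0.4, -2.5]
grip_width: 0.017
grasp_force: 59.7
t 7.43 TCP [ 0.4649 -0.3061  0.1046] travel [ 0.14 -0.08  0.91] rot [ 0.    -0.001 -0.002] j [-0.71  0.25  1.88  0.    1.01  1.23]
[-0.08853302 -0.19364971  0.04907753]
```

```bash
python3 -m handwheel '{"claw":[-1,-1,-1,-1,-1],"travel":[[0,0,0.2],[0,0,0.4],[0,0,0.5],[0,0,0.5],[0,0,0.5]],"delta_rot":[[0,0,0],[0,0,0],[0,0,0],[0,0,0],[0,0,0]]}'
python3 -m handwheel '{"claw":[-1,-1,-1,-1,-1],"travel":[[0,0,0.1],[0,0,0.2],[0,0,0.3],[0,0,0.4],[0,0,0.4]],"delta_rot":[[0,0,0],[0,0,0],[0,0,0],[0,0,0],[0,0,0]]}'
```

```text
time: 7.85
tool_pos: [0.4659, -0.3067, 0.1008]
tcp_rot: [0.984, -0.181, 0.001, 0.001]
force: [2.9, -0.3, 3.3]
grip_width: 0.0172
grasp_force: 60.5
time: 8.27
tool_pos: [0.4666, -0.306, 0.0985]
tcp_rot: [0.984, -0.181, 0.002, -0.0]
force: [1.3, 5.5, 12.8]
grip_width: 0.0169
grasp_force: 61.9
```

```bash
python3 -m handwheel '{"claw":[-1,-1,-1,-1,-1],"travel":[[0,0,0.1],[0,0,0.2],[0,0,0.2],[0,0,0.2],[0,0,0.2]],"delta_rot":[[0,0,0],[0,0,0],[0,0,0],[0,0,0],[0,0,0]]}'
cat > sc.py <<'E'
from h import *
import sys
c=get_calibration("scene"); p,d=get_image("scene"); V,U=np.mgrid[0:400,0:640]; P=pts(c,U,V,d)
cv2.imwrite(f"pics/{sys.argv[1]}.png",cv2.resize(p[220:380,370:530],None,fx=3.7,fy=3.7,interpolation=2))
hsv=cv2.cvtColor(p,cv2.COLOR_BGR2HSV)
m=(d>0)&(hsv[...,0]>85)&(hsv[...,0]<105)&(hsv[...,1]>110)&(P[...,1]<-.2)&(abs(P[...,2]-.06)<.02)
q=P[m]; a=np.radians(-20.7); q2=q-[.4646,-.305,0]; x=q2@[np.cos(a),np.sin(a),0]; y=q2@[-np.sin(a),np.cos(a),0]
print("lid plane (dz/dx,dz/dy,z0)",np.linalg.lstsq(np.c_[x,y,np.ones(len(x))],q[:,2],rcond=None)[0].round(4),len(x),np.median(q[:,2]))
print(x.min(),x.max(),y.min(),y.max())
E
python3 sc.py s2
```

```text
time: 8.68
tool_pos: [0.4667, -0.306, 0.0984]
tcp_rot: [0.984, -0.181, 0.001, -0.0]
force: [-2.0, 8.3, 23.5]
grip_width: 0.0166
grasp_force: 63.2
lid plane (dz/dx,dz/dy,z0) [ 0.0048 -0.0195  0.0635] 2479 0.06371037623409026
-0.061367857402388315 0.05745047333149749 -0.08196021704454123 0.07822661921366804
```

View pics/s2.png

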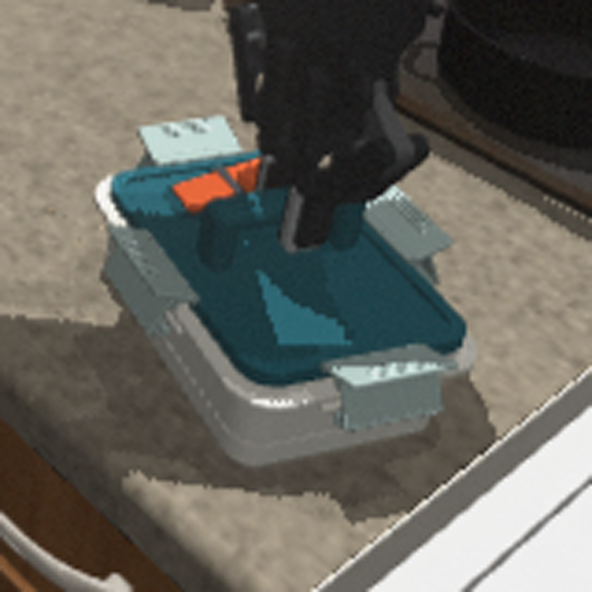

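The image shows the lid sitting nearly home, but at 98.4 mm it is about 2-3 mm high and slightly tilted, with +y side force. The lip is riding the -y wall, so I'll shift it +y a little and press again.

```bash
python3 -m handwheel '{"claw":[-1,-1,-1,-1,-1],"travel":[[0,0,-0.4],[0,-0.1,-0.5],[0,-0.2,-0.4],[0,-0.2,-0.2],[0,-0.2,0]],"delta_rot":[[0,0,0],[0,0,0],[0,0,0],[0,0,0],[0,0,0]]}'
python3 sc.py s3
```

```text
time: 9.15
tool_pos: [0.4667, -0.3056, 0.0963]
tcp_rot: [0.984, -0.18, 0.001, 0.001]
force: [-3.6, 1.6, 25.4]
grip_width: 0.017
grasp_force: 63.9
lid plane (dz/dx,dz/dy,z0) [0.0058 0.0093 0.0615] 2520 0.060794759475644444
-0.061270379460045 0.05735779250851902 -0.08093020339521154 0.07712449255633133
```

```bash
python3 -m handwheel '{"claw":[-0.2,-0.2,-0.2,-0.2,-0.2],"travel":[[0,0,-0.1],[0,0,-0.1],[0,0,-0.1],[0,0,-2],[0,0,-5]],"delta_rot":[[0,0,0],[0,0,0],[0,0,0],[0,0,0],[0,0,0]]}'
python3 -m handwheel '{"claw":[-1,-1,-1,-1,-1],"travel":[[0,0,-3],[0,0,-6],[0,0,-8],[0,0,-8],[0,0,-8]],"delta_rot":[[0,0,0],[0,0,0],[0,0,0],[0,0,0],[0,0,0]]}'
cat > wm.py <<'E'
from w import *
s=observe(); print("TCP",s["tool_pos"].round(4),s["time"],s["grip_width"])
R_=lambda m:cv2.minAreaRect((P[m][:,:2]*1000).astype(np.float32))
teal=(d>0)&(hsv[...,0]>85)&(hsv[...,0]<105)&(hsv[...,1]>110)
m=teal&(H>.085)&(H<.1); print("bar",m.sum(),R_(m),np.median(H[m]))
m=teal&(H>.054)&(H<.068); r=R_(m); q=P[m]; print("lid",m.sum(),r,np.median(H[m]),"tilt",np.linalg.lstsq(np.c_[q[:,:2],np.ones(len(q))],q[:,2],rcond=None)[0].round(4))
o=(d>0)&(hsv[...,0]<14)&(hsv[...,1]>170)&(H>.05); print("vent",o.sum(),R_(o),np.percentile(H[o],[5,50,95]))
a=np.radians(-20.7); cen=np.array([r[0][0],r[0][1]])/1000; ex=np.array([np.cos(a),np.sin(a)]); ey=np.array([-ex[1],ex[0]])
D=P[...,:2]-cen; x=D@ex; y=D@ey
for n,u,v,r0 in(("front",-x,y,60),("back",x,y,60),("left",y,x,80),("right",-y,x,80)):
    k=(d>0)&(u>r0/1000+.003)&(u<r0/1000+.021)&(abs(v)<.02)&(H>.05)&(hsv[...,1]<60)
    if k.sum()>20: f=np.polyfit(u[k]-r0/1000,H[k],1); print(n,k.sum(),"angle",round(np.arctan(f[0])+.13,3),"pad z",round(np.polyval(f,.014),4))
E
python3 wm.py w5
```

```text
time: 9.62
tool_pos: [0.4613, -0.3008, 0.1383]
tcp_rot: [0.984, -0.181, -0.006, -0.003]
force: [-0.3, -0.7, 0.2]
grip_width: 0.0342
grasp_force: 0.0
time: 10.03
tool_pos: [0.4653, -0.3041, 0.2237]
tcp_rot: [0.984, -0.181, 0.0, 0.0]
force: [0.3, 0.0, -0.1]
grip_width: 0.0001
grasp_force: 0.0
TCP [ 0.4644 -0.3033  0.2219] 10.0833 -2.2898758630114016e-06
bar 1768 ((465.54254150390625, -302.9721984863281), (17.56801414489746, 80.85328674316406), 69.66757202148438) 0.09393970037270127
lid 14606 ((463.7130126953125, -302.36553955078125), (157.73243713378906, 117.8181381225586), 69.69998931884766) 0.05878335893871539 tilt [0.0031 0.0018 0.0581]
vent 1098 ((480.3979797363281, -258.42181396484375), (21.997745513916016, 56.35226058959961), 69.43096160888672) [0.06419081 0.06997251 0.07430714]
back 915 angle 0.485 pad z 0.0688
left 827 angle 0.496 pad z 0.0691
right 841 angle 0.521 pad z 0.0692
```

View pics/w5.png

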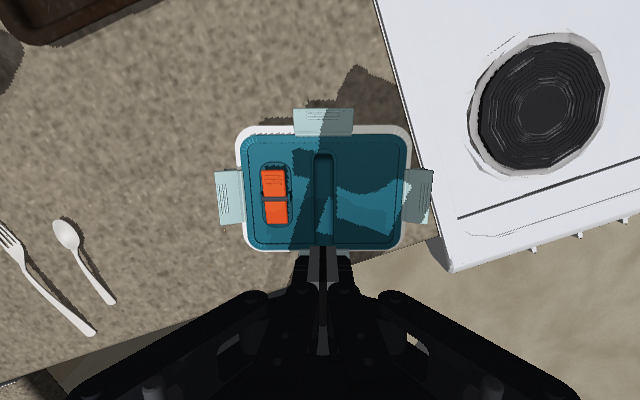

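The lid is home and flat (tilt about 0.003) and the clips are raised about 0.5. The box is upright. The vent at (274,197) is still shut. Now the back clip, with fingers shut.

```bash
python3 -m handwheel '{"claw":[-1,-1,-1,-1,-1],"travel":[[3,0,1],[6,0,3],[7.7,0,6],[7.7,0,9],[7.7,0,11]],"delta_rot":[[0,0,0],[0,0,0],[0,0,0],[0,0,0],[0,0,0]]}'
python3 -m handwheel '{"claw":[-1,-1,-1,-1,-1],"travel":[[0,0,0],[0,0,0],[0,0,0],[0,0,0],[0,0,0]],"delta_rot":[[0,0,0],[0,0,0],[0,0,0],[0,0,0],[0,0,0]]}'
python3 -c "
from h import *
go([0.5371,-0.3303,0.0875],-20.4)"
```

```text
time: 10.5
tool_pos: [0.5349, -0.3292, 0.1068]
tcp_rot: [0.984, -0.18, -0.004, -0.002]
force: [0.2, 0.7, -0.6]
grip_width: -0.0003
grasp_force: 0.0
time: 10.92
tool_pos: [0.5384, -0.3323, 0.1157]
tcp_rot: [0.984, -0.181, 0.002, 0.001]
force: [0.2, -0.3, 0.3]
grip_width: 0.0001
grasp_force: 0.0
t 10.92 TCP [ 0.5384 -0.3323  0.1157] travel [-0.2  -0.14  2.82] rot [ 0.001 -0.004 -0.007] j [-0.66  0.38  1.69 -0.    1.07  1.27]
```

```bash
python3 -m handwheel '{"claw":[-1,-1,-1,-1,-1],"travel":[[0,0,0.6],[0,0,1.0],[0,0,1.3],[0,0,1.6],[0,0,1.7]],"delta_rot":[[0,0,0],[0,0,0],[0,0,0],[0,0,0],[0,0,0]]}'
python3 -m handwheel '{"claw":[-1,-1,-1,-1,-1],"travel":[[0,0,0.1],[0,0,0.2],[0,0,0.3],[0,0,0.4],[0,0,0.5]],"delta_rot":[[0,0,0],[0,0,0],[0,0,0],[0,0,0],[0,0,0]]}'
```

```text
time: 11.33
tool_pos: [0.5371, -0.3312, 0.0958]
tcp_rot: [0.984, -0.181, -0.0, -0.0]
force: [-0.3, -0.3, 2.0]
grip_width: -0.0002
grasp_force: 1.1
time: 11.75
tool_pos: [0.5391, -0.3322, 0.0932]
tcp_rot: [0.984, -0.181, 0.002, 0.001]
force: [1.8, 0.9, 6.9]
grip_width: 0.0001
grasp_force: 3.5
```

```bash
python3 -m handwheel '{"claw":[-1,-1,-1,-1,-1],"travel":[[0,0,0.1],[0,0,0.2],[0,0,0.3],[0,0,0.3],[0,0,0.3]],"delta_rot":[[0,0,0],[0,0,0],[0,0,0],[0,0,0],[0,0,0]]}'
python3 -m handwheel '{"claw":[-1,-1,-1,-1,-1],"travel":[[0,0,0.1],[0,0,0.2],[0,0,0.3],[0,0,0.3],[0,0,0.3]],"delta_rot":[[0,0,0],[0,0,0],[0,0,0],[0,0,0],[0,0,0]]}'
```

```text
time: 12.17
tool_pos: [0.5399, -0.3326, 0.091]
tcp_rot: [0.984, -0.181, 0.003, 0.001]
force: [2.3, 0.8, 6.7]
grip_width: -0.0002
grasp_force: 3.2
time: 12.58
tool_pos: [0.5395, -0.3326, 0.0872]
tcp_rot: [0.984, -0.181, 0.003, 0.001]
force: [4.4, 0.4, 4.7]
grip_width: -0.0001
grasp_force: 2.8
```

```bash
python3 -m handwheel '{"claw":[-1,-1,-1,-1,-1],"travel":[[0,0,0.1],[0,0,0.2],[0,0,0.3],[0,0,0.3],[0,0,0.3]],"delta_rot":[[0,0,0],[0,0,0],[0,0,0],[0,0,0],[0,0,0]]}'
python3 sc.py s4; python3 wm.py w6
```

```text
time: 13.0
tool_pos: [0.5399, -0.3327, 0.0866]
tcp_rot: [0.984, -0.181, 0.003, 0.001]
force: [1.2, 1.6, 14.5]
grip_width: -0.0002
grasp_force: 7.5
lid plane (dz/dx,dz/dy,z0) [0.0044 0.0077 0.0614] 2714 0.06085795989550946
-0.05931043689300885 0.058850229623602465 -0.08050357731259802 0.0786996447293999
TCP [ 0.5399 -0.3327  0.0866] 13.1 -0.00013624223230515288
bar 41 ((505.2245788574219, -317.63775634765625), (6.504202842712402, 1.7590110301971436), 73.89378356933594) 0.08584826712625508
lid 2552 ((502.5195617675781, -317.0102233886719), (158.41661071777344, 49.67216110229492), 68.99359893798828) 0.05966049021333307 tilt [-0.0197  0.009   0.0721]
vent 6 ((565.5361938476562, -298.69830322265625), (7.957825183868408, 0.7018165588378906), 70.35824584960938) [0.11523852 0.12032166 0.1235638 ]
left 113 angle 0.107 pad z 0.0513
right 127 angle 0.138 pad z 0.0516
```

The back clip hit its hard stop at home (86.6 mm). Lifting and crossing to the front clip.

```bash
python3 -m handwheel '{"claw":[-1,-1,-1,-1,-1],"travel":[[0,0,-3],[0,0,-6.5],[-3,0,-7],[-7,0,-7],[-11,0,-7]],"delta_rot":[[0,0,0],[0,0,0],[0,0,0],[0,0,0],[0,0,0]]}'
python3 -m handwheel '{"claw":[-1,-1,-1,-1,-1],"travel":[[-3,0,0],[-4.6,0,0],[-4.6,0,1],[-4.6,0,2],[-4.6,0,2]],"delta_rot":[[0,0,0],[0,0,0],[0,0,0],[0,0,0],[0,0,0]]}'
python3 -m handwheel '{"claw":[-1,-1,-1,-1,-1],"travel":[[0,0,0],[0,0,0],[0,0,0],[0,0,0],[0,0,0]],"delta_rot":[[0,0,0],[0,0,0],[0,0,0],[0,0,0],[0,0,0]]}'
python3 wm.py w7; python3 -c "
from h import *
go([0.3929,-0.2767,0.0866],-20.4)"
```

```text
time: 13.52
tool_pos: [0.4327, -0.2917, 0.1523]
tcp_rot: [0.984, -0.18, -0.001, -0.0]
force: [-0.8, -0.6, 0.8]
grip_width: 0.0001
grasp_force: 0.0
time: 13.93
tool_pos: [0.3901, -0.2747, 0.1295]
tcp_rot: [0.984, -0.181, -0.002, -0.001]
force: [-0.5, -0.0, -1.0]
grip_width: 0.0001
grasp_force: 0.0
time: 14.35
tool_pos: [0.392, -0.2763, 0.1328]
tcp_rot: [0.984, -0.18, 0.0, 0.0]
force: [0.3, 0.2, -0.1]
grip_width: -0.0001
grasp_force: 0.0
TCP [ 0.3919 -0.2762  0.1328] 14.4 2.0505915794315152e-05
bar 5855 ((465.200927734375, -303.5329284667969), (18.046890258789062, 83.9631118774414), 69.54027557373047) 0.09402625937747752
lid 41268 ((465.1138000488281, -303.3550109863281), (158.23802185058594, 117.50727844238281), 69.45269775390625) 0.05887195731843993 tilt [0.0031 0.0014 0.0581]
vent 3397 ((481.8897705078125, -259.5128479003906), (22.24738311767578, 55.80970764160156), 69.43417358398438) [0.06443382 0.07035732 0.07446328]
front 7549 angle -1.236 pad z 0.1138
left 2575 angle 0.494 pad z 0.0691
right 2627 angle 0.514 pad z 0.0694
t 14.4 TCP [ 0.3919 -0.2762  0.1328] travel [0.11 0.01 4.62] rot [ 0.    -0.    -0.007] j [-0.76  0.05  2.05  0.    1.04  1.17]
```

```bash
python3 -m handwheel '{"claw":[-1,-1,-1,-1,-1],"travel":[[0,0,1],[0,0,2],[0,0,3],[0,0,3.4],[0,0,3.6]],"delta_rot":[[0,0,0],[0,0,0],[0,0,0],[0,0,0],[0,0,0]]}'
python3 -m handwheel '{"claw":[-1,-1,-1,-1,-1],"travel":[[0,0,0.1],[0,0,0.2],[0,0,0.4],[0,0,0.6],[0,0,0.7]],"delta_rot":[[0,0,0],[0,0,0],[0,0,0],[0,0,0],[0,0,0]]}'
python3 -m handwheel '{"claw":[-1,-1,-1,-1,-1],"travel":[[0,0,0.1],[0,0,0.2],[0,0,0.3],[0,0,0.4],[0,0,0.4]],"delta_rot":[[0,0,0],[0,0,0],[0,0,0],[0,0,0],[0,0,0]]}'
```

```text
time: 14.82
tool_pos: [0.3901, -0.2747, 0.0948]
tcp_rot: [0.984, -0.181, -0.002, -0.001]
force: [-4.2, 2.8, 8.0]
grip_width: 0.0003
grasp_force: 3.8
time: 15.23
tool_pos: [0.3909, -0.2755, 0.0897]
tcp_rot: [0.984, -0.181, -0.001, -0.0]
force: [-0.4, 1.7, 1.0]
grip_width: 0.0
grasp_force: 1.0
time: 15.65
tool_pos: [0.3912, -0.2759, 0.0868]
tcp_rot: [0.984, -0.18, -0.001, -0.0]
force: [-6.8, 3.8, 12.7]
grip_width: -0.0001
grasp_force: 7.0
```

```bash
python3 -m handwheel '{"claw":[-1,-1,-1,-1,-1],"travel":[[0,0,-3],[0,0,-6],[2,-2,-6.5],[4,-4,-6.5],[6,-7,-6.5]],"delta_rot":[[0,0,-0.05],[0,0,-0.15],[0,0,-0.27],[0,0,-0.39],[0,0,-0.5]]}'
python3 -m handwheel '{"claw":[-1,-1,-1,-1,-1],"travel":[[0,0,0],[0,0,0],[0,0,0],[0,0,0],[0,0,0]],"delta_rot":[[0,0,-0.12],[0,0,-0.24],[0,0,-0.36],[0,0,-0.48],[0,0,-0.6]]}'
python3 -c "
from h import *
go([0.4989,-0.2125,0.13],69.6)"
```

```text
time: 16.07
tool_pos: [0.4743, -0.2335, 0.1521]
tcp_rot: [0.998, 0.07, 0.002, 0.002]
force: [0.7, -0.7, 0.5]
grip_width: -0.0
grasp_force: 0.0
time: 16.48
tool_pos: [0.4729, -0.2318, 0.1501]
tcp_rot: [0.932, 0.363, 0.0, 0.0]
force: [-0.0, 0.6, -0.3]
grip_width: -0.0001
grasp_force: 0.0
t 16.48 TCP [ 0.4729 -0.2318  0.1501] travel [3.22 0.33 2.01] rot [ 0.001 -0.    -0.472] j [-0.59  0.13  1.93  0.    1.08  0.24]
```

```bash
python3 -m handwheel '{"claw":[-1,-1,-1,-1,-1],"travel":[[1.5,0.2,0],[3.2,0.3,0],[3.2,0.3,0],[3.2,0.3,0],[3.2,0.3,0]],"delta_rot":[[0,0,-0.12],[0,0,-0.24],[0,0,-0.36],[0,0,-0.47],[0,0,-0.47]]}'
python3 -m handwheel '{"claw":[-1,-1,-1,-1,-1],"travel":[[0,0,1],[0,0,2],[0,0,2],[0,0,2],[0,0,2]],"delta_rot":[[0,0,0],[0,0,0],[0,0,0],[0,0,0],[0,0,0]]}'
python3 -c "
from h import *
go([0.4989,-0.2125,0.0866],69.6)"
```

```text
time: 16.9
tool_pos: [0.4987, -0.2124, 0.1501]
tcp_rot: [0.823, 0.568, 0.0, 0.0]
force: [-0.8, 0.1, -0.1]
grip_width: 0.0
grasp_force: 0.0
time: 17.32
tool_pos: [0.4978, -0.2125, 0.1299]
tcp_rot: [0.824, 0.567, -0.0, -0.0]
force: [0.0, -0.1, 1.0]
grip_width: 0.0003
grasp_force: 0.0
t 17.32 TCP [ 0.4978 -0.2125  0.1299] travel [0.04 0.1  4.33] rot [-0.001 -0.    -0.009] j [-0.53  0.19  1.91  0.    1.05 -0.17]
```

```bash
python3 -m handwheel '{"claw":[-1,-1,-1,-1,-1],"travel":[[0,0.1,1],[0,0.1,2],[0,0.1,2.7],[0,0.1,3.1],[0,0.1,3.3]],"delta_rot":[[0,0,0],[0,0,0],[0,0,0],[0,0,0],[0,0,0]]}'
python3 -m handwheel '{"claw":[-1,-1,-1,-1,-1],"travel":[[0,0,0.1],[0,0,0.2],[0,0,0.4],[0,0,0.6],[0,0,0.7]],"delta_rot":[[0,0,0],[0,0,0],[0,0,0],[0,0,0],[0,0,0]]}'
python3 -m handwheel '{"claw":[-1,-1,-1,-1,-1],"travel":[[0,0,0.1],[0,0,0.2],[0,0,0.3],[0,0,0.4],[0,0,0.4]],"delta_rot":[[0,0,0],[0,0,0],[0,0,0],[0,0,0],[0,0,0]]}'
```

```text
time: 17.73
tool_pos: [0.4982, -0.2123, 0.096]
tcp_rot: [0.823, 0.567, -0.001, -0.001]
force: [-0.2, 0.7, -0.0]
grip_width: 0.0003
grasp_force: 0.3
time: 18.15
tool_pos: [0.5, -0.2124, 0.0924]
tcp_rot: [0.824, 0.567, 0.001, -0.0]
force: [-1.9, 5.7, 9.2]
grip_width: -0.0001
grasp_force: 5.3
time: 18.57
tool_pos: [0.5001, -0.2129, 0.0873]
tcp_rot: [0.823, 0.567, 0.001, 0.001]
force: [1.2, 3.0, 4.8]
grip_width: 0.0001
grasp_force: 2.5
```

```bash
python3 -m handwheel '{"claw":[-1,-1,-1,-1,-1],"travel":[[0,0,0.1],[0,0,0.2],[0,0,0.3],[0,0,0.3],[0,0,0.3]],"delta_rot":[[0,0,0],[0,0,0],[0,0,0],[0,0,0],[0,0,0]]}'
python3 -m handwheel '{"claw":[-1,-1,-1,-1,-1],"travel":[[0,0,-3],[0,0,-6],[-3,0,-7],[-7,0,-7],[-11,0,-7]],"delta_rot":[[0,0,0],[0,0,0],[0,0,0],[0,0,0],[0,0,0]]}'
python3 -m handwheel '{"claw":[-1,-1,-1,-1,-1],"travel":[[-4,0,0],[-8,0,0],[-8.4,0,1],[-8.4,0,2],[-8.4,0,2]],"delta_rot":[[0,0,0],[0,0,0],[0,0,0],[0,0,0],[0,0,0]]}'
python3 wm.py w8; python3 -c "
from h import *
go([0.4313,-0.3943,0.0866],69.6)"
```

```text
time: 18.98
tool_pos: [0.5004, -0.2127, 0.0867]
tcp_rot: [0.823, 0.567, 0.001, 0.0]
force: [-4.4, 7.5, 17.3]
grip_width: -0.0003
grasp_force: 9.3
time: 19.4
tool_pos: [0.4605, -0.3172, 0.1551]
tcp_rot: [0.823, 0.569, 0.0, 0.002]
force: [0.2, -0.6, -0.5]
grip_width: -0.0
grasp_force: 0.0
time: 19.82
tool_pos: [0.4282, -0.3926, 0.1301]
tcp_rot: [0.824, 0.567, -0.0, -0.003]
force: [-0.5, 1.2, -0.8]
grip_width: -0.0002
grasp_force: 0.0
TCP [ 0.4288 -0.392   0.1308] 19.8667 0.00012234388431401553
bar 6671 ((464.912841796875, -302.914794921875), (18.248271942138672, 84.03126525878906), 69.41841125488281) 0.09403090217979435
lid 32364 ((458.3258361816406, -320.4529724121094), (119.80381774902344, 118.88731384277344), 69.0166015625) 0.058829234011706755 tilt [0.0011 0.0001 0.0585]
vent 362 ((445.1237487792969, -315.0085754394531), (123.31023406982422, 51.378318786621094), 56.842628479003906) [0.06370907 0.06631363 0.07181597]
front 1548 angle 0.207 pad z 0.062
back 1568 angle 0.187 pad z 0.0619
right 201 angle -0.64 pad z 0.1416
t 19.87 TCP [ 0.4288 -0.392   0.1308] travel [-0.14  0.34  4.42] rot [-0.005 -0.003 -0.008] j [-0.86  0.27  1.81  0.    1.07 -0.5 ]
```

```bash
python3 -m handwheel '{"claw":[-1,-1,-1,-1,-1],"travel":[[-0.1,0.2,1],[-0.1,0.2,2],[-0.1,0.2,2.8],[-0.1,0.2,3.2],[-0.1,0.2,3.4]],"delta_rot":[[0,0,0],[0,0,0],[0,0,0],[0,0,0],[0,0,0]]}'
python3 -m handwheel '{"claw":[-1,-1,-1,-1,-1],"travel":[[0,0,0.1],[0,0,0.2],[0,0,0.4],[0,0,0.6],[0,0,0.7]],"delta_rot":[[0,0,0],[0,0,0],[0,0,0],[0,0,0],[0,0,0]]}'
python3 -m handwheel '{"claw":[-1,-1,-1,-1,-1],"travel":[[0,0,0.1],[0,0,0.2],[0,0,0.3],[0,0,0.4],[0,0,0.4]],"delta_rot":[[0,0,0],[0,0,0],[0,0,0],[0,0,0],[0,0,0]]}'
```

```text
time: 20.28
tool_pos: [0.4313, -0.3945, 0.0979]
tcp_rot: [0.823, 0.568, -0.0, -0.001]
force: [-0.2, 0.2, -0.2]
grip_width: -0.0006
grasp_force: 0.0
time: 20.7
tool_pos: [0.432, -0.3971, 0.0939]
tcp_rot: [0.823, 0.568, -0.0, 0.001]
force: [-2.1, 0.4, 8.3]
grip_width: 0.0002
grasp_force: 3.6
time: 21.12
tool_pos: [0.4319, -0.3983, 0.091]
tcp_rot: [0.823, 0.568, -0.001, 0.002]
force: [-2.4, -1.9, 7.6]
grip_width: -0.0002
grasp_force: 3.7
```

```bash
python3 -m handwheel '{"claw":[-1,-1,-1,-1,-1],"travel":[[0,0,0.1],[0,0,0.2],[0,0,0.3],[0,0,0.4],[0,0,0.4]],"delta_rot":[[0,0,0],[0,0,0],[0,0,0],[0,0,0],[0,0,0]]}'
python3 -m handwheel '{"claw":[-1,-1,-1,-1,-1],"travel":[[0,0,0.1],[0,0,0.2],[0,0,0.2],[0,0,0.2],[0,0,0.2]],"delta_rot":[[0,0,0],[0,0,0],[0,0,0],[0,0,0],[0,0,0]]}'
```

```text
time: 21.53
tool_pos: [0.4321, -0.3984, 0.0871]
tcp_rot: [0.823, 0.568, -0.001, 0.002]
force: [-4.0, -2.1, 9.5]
grip_width: 0.0005
grasp_force: 4.7
time: 21.95
tool_pos: [0.4322, -0.3986, 0.0868]
tcp_rot: [0.823, 0.568, -0.001, 0.002]
force: [-7.0, -0.7, 17.4]
grip_width: 0.0002
grasp_force: 8.6
```

```bash
python3 -m handwheel '{"claw":[-1,-1,-1,-1,-1],"travel":[[0,0,-3],[0,0,-6],[3,-2,-8],[6,-4,-10],[10,-6,-11]],"delta_rot":[[0,0,0],[0,0,0.1],[0,0,0.22],[0,0,0.34],[0,0,0.46]]}'
python3 -m handwheel '{"claw":[-1,-1,-1,-1,-1],"travel":[[0,0,0],[0,0,0],[0,0,0],[0,0,0],[0,0,0]],"delta_rot":[[0,0,0.12],[0,0,0.24],[0,0,0.36],[0,0,0.48],[0,0,0.6]]}'
python3 -m handwheel '{"claw":[-1,-1,-1,-1,-1],"travel":[[0,0,0],[0,0,0],[0,0,0],[0,0,0],[0,0,0]],"delta_rot":[[0,0,0.12],[0,0,0.24],[0,0,0.36],[0,0,0.48],[0,0,0.51]]}'
sed -i 's/cen=np.array.*\/1000;/cen=np.array([.4651,-.3034]);/; s/(hsv\[...,1\]<60)$/(hsv[...,1]<60)\&(H<.085)/; s/&(H>.05)&(hsv/\&(H>.05)\&(H<.085)\&(hsv/' wm.py
python3 wm.py w9; python3 -c "
from h import *
go([0.5021,-0.2671,0.13],-20.4)"
```

```text
time: 22.37
tool_pos: [0.4122, -0.2856, 0.1944]
tcp_rot: [0.933, 0.361, 0.001, 0.002]
force: [1.2, -0.2, 1.2]
grip_width: -0.0003
grasp_force: 0.0
time: 22.78
tool_pos: [0.4114, -0.2843, 0.1913]
tcp_rot: [0.998, 0.07, 0.0, -0.0]
force: [0.1, 0.0, 0.7]
grip_width: -0.0
grasp_force: 0.0
time: 23.2
tool_pos: [0.4114, -0.2845, 0.1911]
tcp_rot: [0.983, -0.183, -0.0, -0.001]
force: [-0.1, -0.9, 0.5]
grip_width: -0.0002
grasp_force: 0.0
TCP [ 0.4114 -0.2845  0.1911] 23.25 -0.00017058709625997141
bar 2815 ((464.5645446777344, -303.4628601074219), (17.433372497558594, 83.86456298828125), 69.50536346435547) 0.09400705020105785
lid 22613 ((464.8575744628906, -304.0253601074219), (158.0147705078125, 117.43217468261719), 69.39840698242188) 0.05889756256806988 tilt [0.003  0.0011 0.0581]
vent 1744 ((481.2481689453125, -260.29290771484375), (21.53374671936035, 56.549739837646484), 69.41222381591797) [0.06409425 0.07022573 0.07444294]
front 822 angle 0.047 pad z 0.0623
back 1446 angle 0.033 pad z 0.0622
left 1072 angle 0.073 pad z 0.0627
right 1040 angle -0.008 pad z 0.0617
t 23.25 TCP [ 0.4114 -0.2845  0.1911] travel [ 7.85 -4.87  6.11] rot [-0.001  0.001 -0.01 ] j [-0.75  0.02  1.96  0.    1.16  1.19]
```

View pics/w9.png

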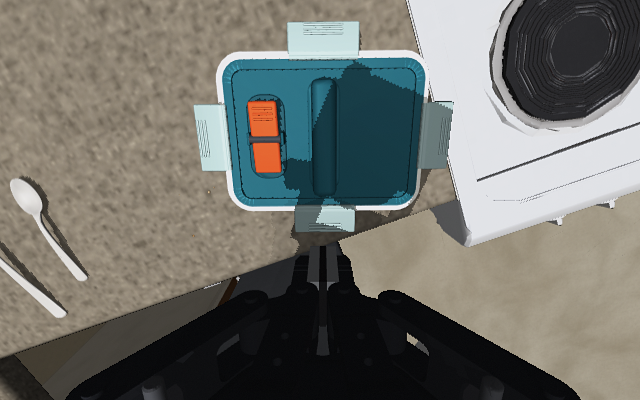

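All four clips read home (0 to 0.07 rad). The vent's ribbed tail is the upper end at (263,118), still up. I'll move over it and press.

```bash
python3 -m handwheel '{"claw":[-1,-1,-1,-1,-1],"travel":[[3,-2,0],[6.2,-4,1],[7.8,-4.9,3],[7.8,-4.9,5.5],[7.8,-4.9,7]],"delta_rot":[[0,0,0],[0,0,0],[0,0,0],[0,0,0],[0,0,0]]}'
python3 -m handwheel '{"claw":[-1,-1,-1,-1,-1],"travel":[[0,0,0],[0,0,0.2],[0,0,0.5],[0,0,1],[0,0,1]],"delta_rot":[[0,0,0],[0,0,0],[0,0,0],[0,0,0],[0,0,0]]}'
python3 -c "
from h import *
go([0.5021,-0.2671,0.09],-20.4)"
```

```text
time: 23.67
tool_pos: [0.5022, -0.2656, 0.1192]
tcp_rot: [0.984, -0.179, -0.001, -0.001]
force: [-1.0, -0.2, -0.2]
grip_width: 0.0001
grasp_force: 0.0
time: 24.08
tool_pos: [0.5019, -0.2673, 0.112]
tcp_rot: [0.984, -0.181, 0.0, 0.0]
force: [-0.0, 0.3, 0.2]
grip_width: 0.0001
grasp_force: 0.0
t 24.08 TCP [ 0.5019 -0.2673  0.112 ] travel [ 0.01 -0.03  2.2 ] rot [ 0.    -0.001 -0.007] j [-0.61  0.26  1.85  0.    1.02  1.32]
```

```bash
python3 -m handwheel '{"claw":[-1,-1,-1,-1,-1],"travel":[[0,0,0.5],[0,0,0.9],[0,0,1.2],[0,0,1.5],[0,0,1.7]],"delta_rot":[[0,0,0],[0,0,0],[0,0,0],[0,0,0],[0,0,0]]}'
python3 -m handwheel '{"claw":[-1,-1,-1,-1,-1],"travel":[[0,0,0.1],[0,0,0.2],[0,0,0.3],[0,0,0.4],[0,0,0.4]],"delta_rot":[[0,0,0],[0,0,0],[0,0,0],[0,0,0],[0,0,0]]}'
```

```text
time: 24.5
tool_pos: [0.5024, -0.2673, 0.0947]
tcp_rot: [0.984, -0.181, 0.001, 0.0]
force: [1.2, 0.1, 2.1]
grip_width: -0.0004
grasp_force: 0.9
time: 24.92
tool_pos: [0.5025, -0.2674, 0.0915]
tcp_rot: [0.984, -0.181, 0.001, 0.0]
force: [1.8, -0.5, 4.7]
grip_width: 0.0001
grasp_force: 2.3
```

```bash
python3 -m handwheel '{"claw":[-1,-1,-1,-1,-1],"travel":[[0,0,0.1],[0,0,0.2],[0,0,0.3],[0,0,0.3],[0,0,0.3]],"delta_rot":[[0,0,0],[0,0,0],[0,0,0],[0,0,0],[0,0,0]]}'
```

```text
time: 25.33
tool_pos: [0.5027, -0.2675, 0.091]
tcp_rot: [0.984, -0.18, 0.0, 0.0]
force: [-3.7, 2.7, 17.2]
grip_width: -0.0002
grasp_force: 8.1
```

A hard stop under the tail. I'll lift clear and check everything.

```bash
python3 -m handwheel '{"claw":[-1,-1,-1,-1,-1],"travel":[[0,0,-3],[0,0,-6],[-3,2,-8],[-6,4,-10],[-8,5,-11]],"delta_rot":[[0,0,0],[0,0,0],[0,0,0],[0,0,0],[0,0,0]]}'
python3 -m handwheel '{"claw":[-1,-1,-1,-1,-1],"travel":[[0,0,0],[0,0,0],[0,0,0],[0,0,0],[0,0,0]],"delta_rot":[[0,0,0],[0,0,0],[0,0,0],[0,0,0],[0,0,0]]}'
cat >> wm.py <<'E'
dv=x[o]; f=np.polyfit(dv[abs(dv)<.03],H[o][abs(dv)<.03],1); print("vent slope along +x (rad)",np.arctan(f[0]))
z9=np.load("w9.npz"); h9=cv2.cvtColor(z9["p"],cv2.COLOR_BGR2HSV); P9=z9["P"]; o9=(z9["d"]>0)&(h9[...,0]<14)&(h9[...,1]>170)&(P9[...,2]>.05)
x9=(P9[...,:2]-cen)@ex; print("before",np.arctan(np.polyfit(x9[o9],P9[...,2][o9],1)[0]))
# box flange now, top camera vs before
c=get_calibration("top"); t,dt=get_image("top"); Pt=pts(c,U,V,dt); f=(dt>0)&(U>425)&(U<510)&(V>165)&(V<245)&(abs(Pt[...,2]-.058)<.016); print("top lid+clips rect",cv2.minAreaRect((Pt[f][:,:2]*1000).astype(np.float32)))
E
python3 wm.py w10
```

```text
time: 25.75
tool_pos: [0.4074, -0.2859, 0.1993]
tcp_rot: [0.984, -0.18, -0.0, 0.001]
force: [-0.0, 0.4, -1.0]
grip_width: -0.0001
grasp_force: 0.0
time: 26.17
tool_pos: [0.4095, -0.2846, 0.1964]
tcp_rot: [0.984, -0.18, -0.001, -0.001]
force: [0.4, 0.2, -0.3]
grip_width: -0.0003
grasp_force: 0.0
TCP [ 0.4096 -0.2847  0.1965] 26.2167 0.00011172893475386428
bar 2749 ((464.44482421875, -303.7887268066406), (18.045867919921875, 83.84276580810547), 69.580322265625) 0.09397339222624973
lid 21754 ((464.8958435058594, -303.97674560546875), (157.9830780029297, 117.61143493652344), 69.56399536132812) 0.058889107194439544 tilt [0.0027 0.0012 0.0582]
vent 1733 ((481.219970703125, -259.81854248046875), (22.085304260253906, 56.429264068603516), 69.49563598632812) [0.06378211 0.06898567 0.07428048]
front 796 angle 0.046 pad z 0.0623
back 1375 angle 0.026 pad z 0.0621
left 1038 angle 0.071 pad z 0.0627
right 1021 angle 0.001 pad z 0.0618
vent slope along +x (rad) -0.1973618713006514
before 0.18920392281444753
top lid+clips rect ((469.6124572753906, -286.28387451171875), (171.4214324951172, 160.88133239746094), 89.76582336425781)
```

View pics/w10.png

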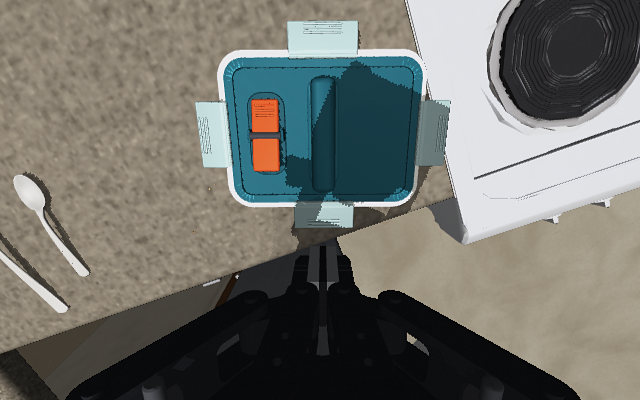

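The vent at (265,135) has swung from +0.19 to -0.20 rad, so it is fully open. All four clips are home, the lid is flat, the box is in place and the robot is clear. Handing in.

```bash
python3 -c "
from workcell import close_job
print(close_job())"
```

```text
the job is handed in; nothing more can be done
None
```

The job is handed in at about 26 s of the 64 s allowed: the lid is on, all four clips measured home, the steam vent measured fully open, and the box still stands where it was; the handover returned no verdict.

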